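Find the stamped kit crate and send it to the dispatch rail

TASK

Using only the fingertips and lifting nothing, tip both plywood kit crates over towards the robot onto their sides, so that each underside shows to the far side of the bench. Only then push the crate that carries the stamp underneath, still on its side, straight up to the aluminium dispatch rail until its underside is flat against it; leave the blank crate lying well short of the rail. Do not disturb the other things on the bench.

Things in the scene. Friction and masses are not known exactly. Their poses are not given: they have to be found in the camera images.
- crate_a: one of two alike closed plywood kit crates, 70 (own x) x 120 (y) x 140 (z, tall) mm, 0.35-0.7 kg. Origin: centre of its underside; z to the lid. Starts upright, own x away from the robot within 11 deg. Pushed robotward high on its far side it tips about its near bottom edge, falls past 27 deg, and lies 70 mm high, own z towards the robot, underside to rail. Pushed low it slides (friction 0.5-0.7).
- crate_b: one of two alike closed plywood kit crates, 70 (own x) x 120 (y) x 140 (z, tall) mm, 0.35-0.7 kg. Origin: centre of its underside; z to the lid. Starts upright, own x away from the robot within 11 deg. Pushed robotward high on its far side it tips about its near bottom edge, falls past 27 deg, and lies 70 mm high, own z towards the robot, underside to rail. Pushed low it slides (friction 0.5-0.7).
- stamp (a point): centre of the ink stamp, a black ring 54 mm across with a bar through it, in the middle of the underside of one of the two crates (it coincides with that crate's origin and moves with it); the other crate's underside is blank
- rail: fixed low aluminium angle along the far part of the bench, 680 mm long (own y) x 30 mm (own x), its upright 25 mm high; own x points away from the robot to within about 5 degrees. Origin: centre of its underside, on the bench
- rail_face (a point): middle of the rail's straight front face (the side towards the robot) at bench height, 15 mm in front of the rail's origin; axes as the rail's
- tube: bystander: black carbon tube offcut standing up, 70 mm across, 75 high, about midway between the crates but nearer the robot; origin at its foot
- jar: bystander: amber glass jar, 48 mm across, 75 high, between the crates; origin at its foot
- tin: bystander: flat steel tin, 72 mm across, 28 high, near the robot; origin at its foot
- clamp: bystander: red and black bar clamp lying along x, 240 x 65 x 22 mm, at the left; origin under the middle of its bar
- brush: bystander: brush lying along x at the right, under 30 mm high; origin under its middle
- screwdriver: bystander: screwdriver lying at the right, further out, under 40 mm high; origin under its middle
- roller: bystander: small laminating roller lying at the left, further out, 22 mm high; origin under its middle
Mind the look-alikes: they are no part of the job. Leave any red look-alike of the crate_b alone.

How it is judged:
By the outcome, as a careful person would: the job done as asked, in the order asked, and still so for the second after the job is handed in, with the robot touching nothing.
It also fails if it takes over 64 s, if anything falls off the work surface, if the arm or the gripper's body presses on something with over 40 N, if the wrist force passes 120 N, or if a joint passes its speed limit or range.

ROBOT

A 7-joint arm with a two-finger parallel gripper is mounted at the origin on the work surface. World frame = base frame: x ahead of the robot, y to its left, z up, the work surface at z = 0. Lengths are in mm, angles in degrees, forces in N, time in s.
With the tool pointing down it reaches from about 425 to 825 mm from the base axis. Payload 3.6 kg.
Tool frame: the origin (TCP) lies midway between the tips of the shut fingers; the grasp point (between the pads) lies 19 mm behind it; z points along the fingers, y is the direction in which the jaws open and shut (so a half turn about z gives the same grasp; the last joint's range is limited). The gripper opens to 85 mm and grips with 20 to 120 N. Pads are 22 mm wide; open, the fingers measure 114 mm over their backs; the gripper's body (76 mm by 85 mm) begins 54 mm behind the grasp point. The pads swing forward as they close: fully open they stand 13 mm farther back than shut.
Start: joints at [63.455, 35.231, -0.722, 81.555, 0.464, 63.22, -2.315], TCP at [274.984, -588.937, 231.297] pointing down, gripper open.
Joint ranges: [-178.69, 178.69], [-17.37, 117.87], [-77.05, 75.6], [15.02, 138.74], [-78.02, 258.01], [0.78, 113.62], [-162.83, 162.83]. Speed limits (degrees/s): [159.86, 159.86, 180, 180, 180, 180, 180].

INTERFACE

Orientations are given as a 3x3 rotation matrix whose columns are the frame's x, y, z axes.
In Python, from station import bot gives the robot as it stands.
- The arm moves only by the tool move_arm, never from a script. Its argument "steps" is a list that holds one entry, the list of rows, each a list of 5 numbers: the shift along the tool's x, y, z in mm, then the turn about the tool's z in rad, then the opening, from 0 (shut) to 1 (fully open). A call has 1 to 12 rows; each row is the pose to reach, as a shift and turn from the pose commanded when the call began, along the tool's axes at that moment; what a row does not reach only later rows make up. A row lasts 1/8 s, in which the tool goes at most 62.5 mm and 10.7 degrees, less where a joint would pass 70% of its speed; a pose out of reach is approached as far as the arm can. A call with a gripper value outside its range is refused whole. The fingers move at their own pace and stop on an object; "force" is the grip in N (left out, the last holds). Time passes only in rows, so rows that repeat a pose let the fingers close. It gives the time, the measured TCP pose, the force and the opening at its end, in the units of the state.
- bot.sense(): the state, without advancing time (a new reading comes with each control period).
- bot.get_image(name): name is "scene" or "top" or "wrist"; returns a dict with "color" (420x560x3 uint8, red, green, blue), "fx", "fy", "cx", "cy" (pixels), "R" (3x3) and "t" (3): a world point X has camera coordinates R X + t. Camera axes: x right, y down, z forward; pixel columns grow to the right and rows downward; lengths in mm; the calibration is good to about 2 mm. A picture is of the moment at which its call begins. There is no depth.
- bot.sign_off(): hands the job in, once; it reports no verdict.
The state is a dict: "clock": time; "joints": joint angles; "joint_velocities": joint speeds; "tau": joint torques, N m; "eef_pos": TCP position; "ee_rot": TCP orientation; "ft_force": force on the tool from outside, world axes, zero at the start; "torque": the same for the moment, N m; "opening": finger opening in mm.
Only numpy, scipy, OpenCV 4.12 (cv2) and the standard library are available. Lean on these libraries where they do the work, as an engineer would, in place of code of your own. Each camera call takes 0.05 s, during which the arm holds its last target. There are 200 camera calls.

## Working session

There is one attempt and no reset: what is moved stays moved. The work goes in short steps, Python scripts to look and compute and a tool call to move; the robot and the scene stay as the last step left them, time stands still between calls to the robot, and variables do not carry over. Pictures are saved under pics/ and viewed, about 8 in all and at most 12, crops included, and the job is handed in when it is done.

Besides the shell and the picture viewer there is one more tool, called after "Call:" as name(argument=value, ...) on one line, values as JSON. move_arm: Moves the arm, as the interface text tells. Its arguments: {"type":"object","properties":{"steps":{"type":"array","items":{"type":"array","items":{"type":"array","items":{"type":"number"}}}},"force":{"type":"number"}},"required":["steps"]}

```bash
mkdir -p pics; cat > h.py <<'E'
import numpy as np, cv2
from station import bot
def shot(n,f):
    d=bot.get_image(n); cv2.imwrite(f'pics/{f}.png',d['color'][:,:,::-1]); np.savez(f'pics/{f}.npz',**d); return d
def ray(d,u,v,z=0):
    R=np.array(d['R']);t=np.array(d['t']); c=-R.T@t
    r=R.T@np.array([(u-d['cx'])/d['fx'],(v-d['cy'])/d['fy'],1]); return c+r*(z-c[2])/r[2]
def proj(d,X):
    p=np.array(d['R'])@np.array(X,float)+np.array(d['t']); return [float(d['fx']*p[0]/p[2]+d['cx']),float(d['fy']*p[1]/p[2]+d['cy'])]
E
python3 - <<'E'
from h import *
for n in('scene','top'):
    d=shot(n,n+'0'); print(n,d['fx'],d['cx'],d['cy'],(-np.array(d['R']).T@np.array(d['t'])).round(), np.array(d['R']).round(2).tolist())
s=bot.sense(); print(s['clock'],s['eef_pos'],np.round(s['ee_rot'],3).tolist(),s['ft_force'],s['opening'])
E
```

```text
scene 531.7796717128641 281.76583759059673 207.4578861184607 [1276. -605. 1439.] [[0.64, 0.77, -0.0], [0.63, -0.52, -0.57], [-0.44, 0.37, -0.82]]
top 472.20323287463276 279.41044229382425 206.55719644375245 [ 410.   29. 1409.] [[0.03, -1.0, 0.01], [-1.0, -0.03, -0.07], [0.07, -0.01, -1.0]]
0.1 [ 274.71448306 -588.33138199  230.2394809 ] [[0.906, 0.423, -0.001], [0.423, -0.906, 0.002], [-0.0, -0.002, -1.0]] [ 0.1910129  -0.97147821 -0.26436195] 85.74955919778363
```

View pics/scene0.png

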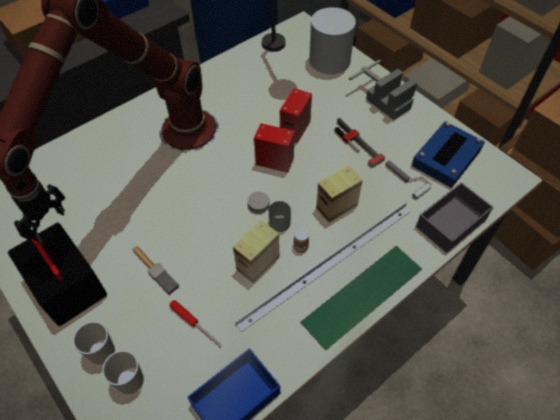

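View pics/top0.png

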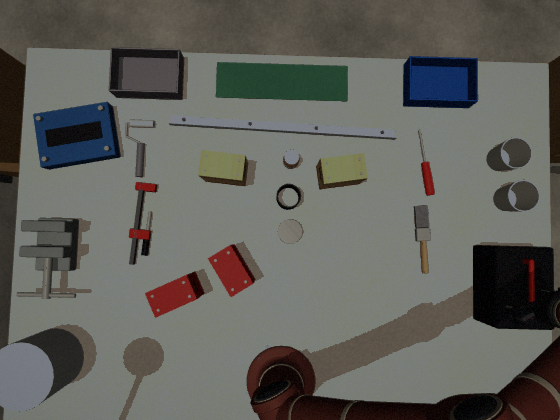

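Scene and top views: the plywood crates are at top-view (222,167) and (342,170). The rail runs from (170,122) to (395,135). The jar is at (291,158), the tube at (288,196) and the tin at (290,231), with red look-alikes at (175,295) and (231,270).

```bash
python3 - <<'E'
from h import *
d=dict(np.load('pics/top0.npz')); im=d['color']; hsv=cv2.cvtColor(im,cv2.COLOR_RGB2HSV)
for (u,v) in((225,165),(345,170),(120,215),(250,250)): print(hsv[v,u])
m=((hsv[...,0]>20)&(hsv[...,0]<35)&(hsv[...,1]>75)&(hsv[...,2]>150)).astype(np.uint8)
cs,_=cv2.findContours(m,0,2)
for c in cs:
    if cv2.contourArea(c)<300: continue
    r=cv2.minAreaRect(c); b=cv2.boxPoints(r); P=np.array([ray(d,*p,140)[:2] for p in b]); print(r,P.round().tolist(),'ctr',P.mean(0).round(1))
    e=[P[1]-P[0],P[2]-P[1]]; l=max(e,key=np.linalg.norm); print([np.linalg.norm(x).round(1) for x in e],'yaw of y',np.degrees(np.arctan2(-l[0],l[1])).round(1))
g=(hsv[...,2]>0)
# rail
for u in range(180,391,30):
    col=im[105:150,u].astype(int).sum(1); print(u,col.tolist()) if u in(210,330) else 0
for n,u,v,z in(('jar',291,153,75),('tube',288,195,75),('tin',290,231,28),('railL',170,122,25),('railR',395,136,25)): print(n,ray(d,u,v,z).round())
E
python3 -c "
import cv2
im=cv2.imread('pics/top0.png')[100:250,160:410];cv2.imwrite('pics/c0.png',cv2.resize(im,None,fx=3.2,fy=3.2,interpolation=2))"
```

```text
[ 32  84 127]
[ 32  82 128]
[ 55  12 128]
[ 48  10 129]
210 [373, 369, 376, 372, 362, 368, 362, 370, 374, 373, 375, 372, 383, 386, 386, 385, 391, 387, 389, 382, 387, 153, 130, 363, 368, 372, 369, 369, 368, 372, 370, 370, 372, 373, 370, 370, 362, 369, 377, 374, 377, 369, 375, 372, 368]
330 [382, 380, 372, 377, 381, 371, 373, 376, 376, 383, 374, 370, 374, 381, 369, 375, 377, 380, 374, 374, 379, 386, 386, 384, 390, 389, 389, 386, 326, 144, 174, 361, 376, 369, 368, 372, 378, 375, 371, 369, 370, 370, 365, 375, 368]
jar [656. -12.  75.]
tube [535.  -6.  75.]
tin [434. -16.  28.]
railL [748. 348.  25.]
railR [ 725. -322.   25.]
```

View pics/c0.png

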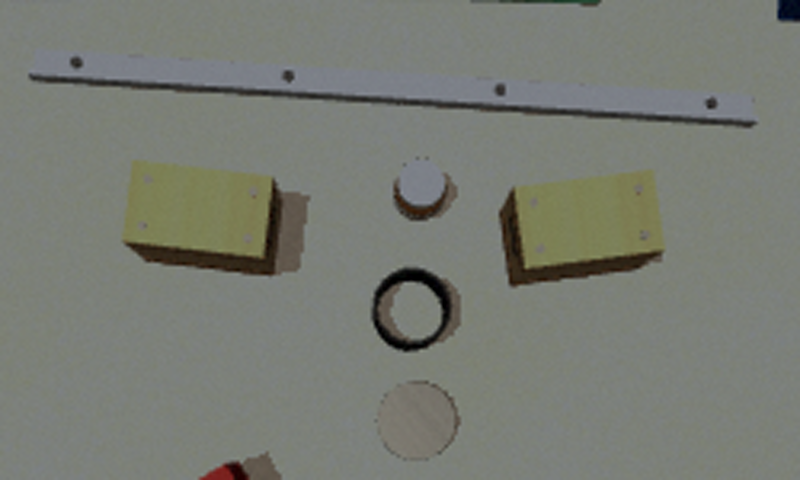

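```bash
cat >> h.py <<'E'
def crates(d,z,vmin=105):
    hsv=cv2.cvtColor(d['color'],cv2.COLOR_RGB2HSV)
    m=((hsv[...,0]>22)&(hsv[...,0]<38)&(hsv[...,1]>60)&(hsv[...,2]>vmin)).astype(np.uint8)
    for c in cv2.findContours(m,0,2)[0]:
        if cv2.contourArea(c)<600: continue
        r=cv2.minAreaRect(c); P=np.array([ray(d,*p,z)[:2] for p in cv2.boxPoints(r)])
        e=[P[1]-P[0],P[2]-P[1]]; L=[np.linalg.norm(x).round(1) for x in e]
        a=np.degrees(np.arctan2(e[0][1],e[0][0])); a=(a+45)%90-45
        print('ctr',P.mean(0).round(1),'sides',L,'yaw',a.round(1),'corners',P.round().tolist())
def railfit(d):
    im=d['color'].astype(int).sum(2); pts=[]
    for u in range(178,390,4):
        v0=int(122+(u-170)*14/225); col=im[v0-8:v0+14,u]; k=np.where(col<270)[0]
        if len(k): pts.append(ray(d,u,v0-8+k.max()+.5,0)[:2])
    P=np.array(pts); a,b=np.polyfit(P[:,1],P[:,0],1); r=P[:,0]-a*P[:,1]-b; k=abs(r)<4; a,b=np.polyfit(P[k,1],P[k,0],1); print('rail face x=%.4f y + %.1f'%(a,b),k.sum(),len(P),'resid',(P[k,0]-a*P[k,1]-b).std().round(2),'yaw',np.degrees(np.arctan(-a)).round(2)); return a,b
E
python3 - <<'E'
from h import *
d=dict(np.load('pics/top0.npz')); crates(d,140); railfit(d)
for n,u,v,z in (('L',160+31/3.2,100+74/3.2,25),('R',160+755/3.2,100+122/3.2,25)): print(n,ray(d,u,v,z))
E
```

```text
ctr [ 607.3 -154.2] sides [np.float64(119.5), np.float64(68.9)] yaw 9.1 corners [[632.0, -90.0], [651.0, -208.0], [583.0, -218.0], [564.0, -100.0]]
ctr [606.6 178.4] sides [np.float64(69.4), np.float64(119.3)] yaw -4.6 corners [[578.0, 240.0], [647.0, 235.0], [636.0, 116.0], [567.0, 122.0]]
rail face x=0.0357 y + 732.0 53 53 resid 0.9 yaw -2.05
L [744.25893681 348.60061867  25.        ]
R [ 718.62960281 -324.50365243   25.        ]
```

```bash
cat >> h.py <<'E'
def to(x,y,z,yaw,s=None):
    s=s or bot.sense(); R=np.array(s['ee_rot']); p=np.array(s['eef_pos'])
    a=np.degrees(np.arctan2(R[1,0],R[0,0])); print('shift',(R.T@(np.array([x,y,z])-p)).round(1),'turn',np.radians(a-yaw).round(3))
E
python3 - <<'E'
from h import *
to(680,-142,225,9)
d=dict(np.load('pics/top0.npz'))
for h in(70,140): print([ray(d,u,v,h).round()[:2].tolist() for u,v in((231,245),(254,280),(234,296),(209,261))])
E
```

```text
shift [ 556.1 -232.9    5.8] turn 0.28
[[390.0, 151.0], [293.0, 83.0], [247.0, 138.0], [343.0, 211.0]]
[[391.0, 145.0], [299.0, 80.0], [256.0, 132.0], [347.0, 202.0]]
```

Call:
move_arm(steps=[[[56,-23,0,0.03,0.7],[112,-46,0,0.06,0.7],[168,-70,0,0.09,0.7],[224,-93,0,0.12,0.7],[280,-116,0,0.15,0.7],[336,-140,0,0.18,0.7],[392,-163,0,0.21,0.7],[448,-186,0,0.24,0.7],[504,-210,0,0.28,0.7],[556,-233,6,0.28,0.7],[556,-233,6,0.28,0.7],[556,-233,6,0.28,0.7]]])

```text
clock: 1.6
eef_pos: [679.6, -143.0, 224.4]
ee_rot: [[0.988, 0.156, -0.002], [0.156, -0.988, -0.001], [-0.002, 0.001, -1.0]]
ft_force: [0.3, -1.4, 0.5]
opening: 59.7
```

```bash
python3 - <<'E'
from h import *
s=bot.sense(); print(s['clock'],s['eef_pos'],s['opening'],s['ft_force']); to(680,-142,108,9)
d=shot('wrist','w1')
E
```

```text
1.6 [ 679.59890114 -143.02886575  224.43392228] 59.732795947066265 [ 0.27765968 -1.36058358  0.51420353]
shift [  0.8  -1.  116.4] turn -0.0
```

Call:
move_arm(steps=[[[0,0,40,0,0.7],[0,0,80,0,0.7],[0,0,116,0,0.7],[-8,0,116,0,0.7],[-16,0,116,0,0.7],[-22,0,116,0,0.7],[-27,0,116,0,0.7],[-32,0,116,0,0.7],[-37,0,116,0,0.7],[-42,0,116,0,0.7],[-42,0,116,0,0.7]]])

```text
clock: 3.02
eef_pos: [638.1, -149.3, 109.3]
ee_rot: [[0.988, 0.156, -0.001], [0.156, -0.988, 0.0], [-0.001, -0.0, -1.0]]
ft_force: [2.0, -0.2, 1.4]
opening: 60.0
```

```bash
python3 - <<'E'
from h import *
d=shot('scene','s1'); im=d['color'][140:330,180:440,::-1]; cv2.imwrite('pics/s1c.png',cv2.resize(im,None,fx=3,fy=3,interpolation=2))
E
```

```text
(no output)
```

View pics/s1c.png

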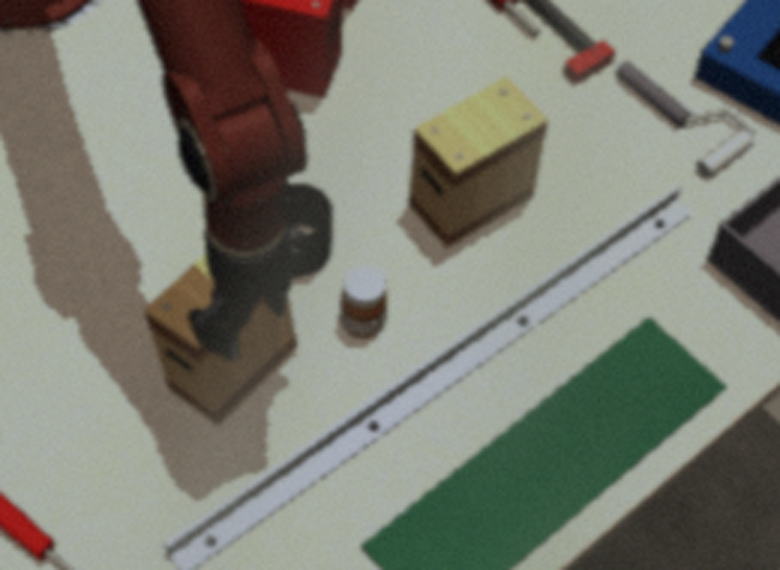

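The gripper is behind the right-hand crate (crop ~(230,330)), which is just starting to tilt under a 2 N push. I'll keep pushing.

Call:
move_arm(steps=[[[-5,0,0,0,0.7],[-10,0,0,0,0.7],[-15,0,0,0,0.7],[-20,0,0,0,0.7],[-25,0,0,0,0.7],[-30,0,0,0,0.7],[-35,0,0,0,0.7],[-40,0,0,0,0.7],[-45,0,0,0,0.7],[-50,0,0,0,0.7],[-50,0,-30,0,0.7],[-50,0,-90,0,0.7]]])

```text
clock: 4.58
eef_pos: [587.2, -156.5, 197.6]
ee_rot: [[0.988, 0.156, -0.007], [0.156, -0.988, 0.002], [-0.007, -0.003, -1.0]]
ft_force: [1.2, -0.2, 1.1]
opening: 59.7
```

```bash
python3 - <<'E'
from h import *
d=shot('scene','s2'); im=d['color'][140:330,180:440,::-1]; cv2.imwrite('pics/s2c.png',cv2.resize(im,None,fx=3,fy=3,interpolation=2))
to(678,172,225,-5)
E
```

```text
shift [ 135.5 -312.7  -16.3] turn 0.244
```

View pics/s2c.png

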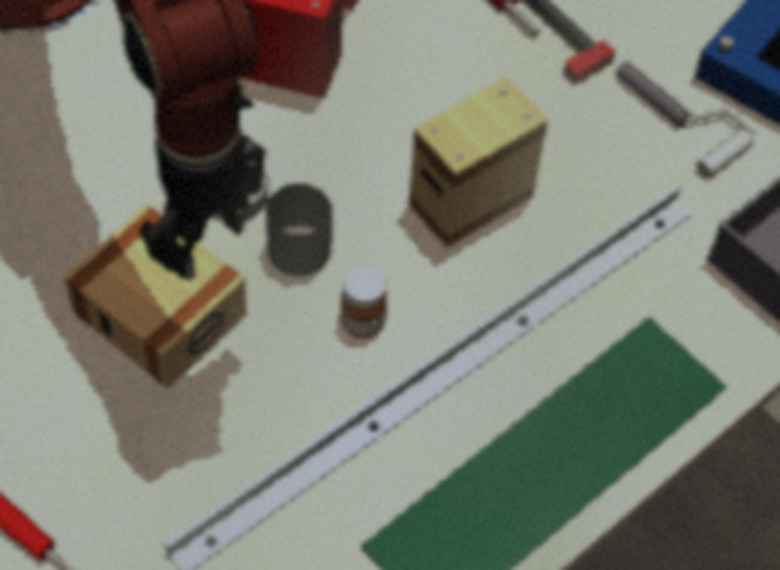

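The right-hand crate lies on its side with the stamp visible at crop (207,333), so it is the stamped one. Next I'll tip the left crate.

Call:
move_arm(steps=[[[20,-50,-20,0.04,0.7],[44,-105,-25,0.08,0.7],[66,-160,-25,0.12,0.7],[88,-215,-25,0.16,0.7],[110,-265,-25,0.2,0.7],[135,-313,-20,0.244,0.7],[135,-313,-16,0.244,0.7],[135,-313,30,0.244,0.7],[135,-313,70,0.244,0.7],[135,-313,101,0.244,0.7],[135,-313,101,0.244,0.7]]])

```text
clock: 6.0
eef_pos: [671.4, 171.3, 95.3]
ee_rot: [[0.996, -0.088, -0.007], [-0.088, -0.996, -0.003], [-0.007, 0.003, -1.0]]
ft_force: [0.4, -0.2, 0.2]
opening: 60.0
```

```bash
python3 - <<'E'
from h import *
to(640,175.3,109,-4.6)
E
```

```text
shift [-31.8  -1.1 -13.5] turn -0.008
```

Call:
move_arm(steps=[[[0,0,-13,0,0.7],[-8,-1,-13,0,0.7],[-14,-1,-13,0,0.7],[-19,-1,-13,0,0.7],[-24,-1,-13,0,0.7],[-29,-1,-13,0,0.7],[-34,-1,-13,0,0.7],[-39,-1,-13,0,0.7],[-44,-1,-13,0,0.7],[-49,-1,-13,0,0.7],[-54,-1,-13,0,0.7],[-58,-1,-13,0,0.7]]])

```text
clock: 7.5
eef_pos: [615.1, 179.4, 111.0]
ee_rot: [[0.996, -0.087, -0.002], [-0.087, -0.996, -0.0], [-0.002, 0.0, -1.0]]
ft_force: [1.0, 0.4, 2.1]
opening: 59.8
```

Call:
move_arm(steps=[[[-5,0,0,0,0.7],[-10,0,0,0,0.7],[-15,0,0,0,0.7],[-20,0,0,0,0.7],[-25,0,0,0,0.7],[-25,0,0,0,0.7],[-25,0,0,0,0.7],[-25,0,-50,0,0.7],[-25,0,-100,0,0.7],[-25,0,-150,0,0.7],[-25,0,-160,0,0.7]]])

```text
clock: 8.88
eef_pos: [593.4, 181.8, 275.9]
ee_rot: [[0.996, -0.087, 0.009], [-0.087, -0.996, 0.003], [0.008, -0.003, -1.0]]
ft_force: [0.5, -0.4, -0.9]
opening: 59.7
```

```bash
python3 - <<'E'
from h import *
d=shot('scene','s3'); im=d['color'][110:330,180:440,::-1]; cv2.imwrite('pics/s3c.png',cv2.resize(im,None,fx=2.7,fy=2.7,interpolation=2))
d=shot('top','t3'); crates(d,70,95); im=d['color'][90:310,140:410,::-1]; cv2.imwrite('pics/t3c.png',cv2.resize(im,None,fx=2.7,fy=2.7,interpolation=2))
E
```

```text
ctr [ 501.5 -170.4] sides [np.float64(120.4), np.float64(89.1)] yaw 9.2 corners [[536.0, -104.0], [555.0, -223.0], [467.0, -236.0], [448.0, -118.0]]
```

View pics/s3c.png

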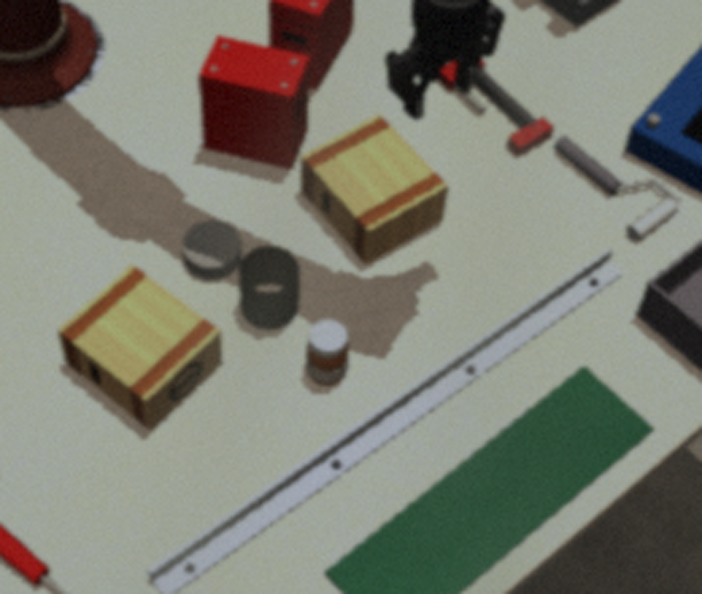

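View pics/t3c.png

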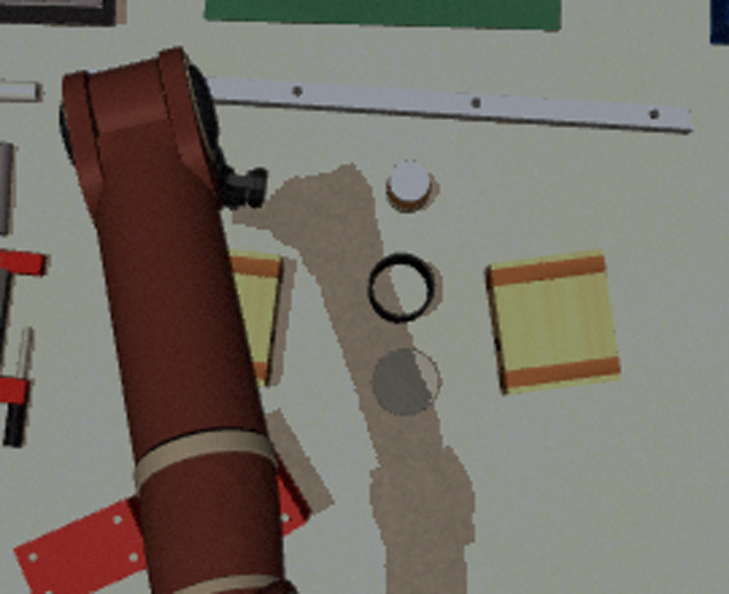

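Both crates are down. The left one shows a blank underside at crop (405,225), the right one shows the stamp at (187,380), and the bystanders haven't moved. I'll push the right crate next, starting from behind its lid.

```bash
python3 - <<'E'
from h import *
to(402,-186.5,220,9.2)
E
```

```text
shift [-157.1  383.3   51.8] turn -0.248
```

Call:
move_arm(steps=[[[-22,54,0,-0.04,0.9],[-44,108,0,-0.08,0.9],[-66,162,0,-0.12,0.9],[-88,216,10,-0.16,0.9],[-110,270,20,-0.2,0.9],[-132,324,35,-0.22,0.9],[-157,383,52,-0.248,0.9],[-157,383,52,-0.248,0.9],[-157,383,52,-0.248,0.9],[-157,383,52,-0.248,0.9]]])

```text
clock: 10.22
eef_pos: [402.2, -184.8, 218.9]
ee_rot: [[0.987, 0.163, -0.0], [0.163, -0.987, 0.001], [-0.0, -0.001, -1.0]]
ft_force: [-0.2, 0.9, 0.3]
opening: 76.9
```

```bash
python3 - <<'E'
from h import *
to(402,-186.5,15,9.2)
E
```

```text
shift [ -0.4   1.9 203.9] turn 0.003
```

Call:
move_arm(steps=[[[0,2,55,0,0.9],[0,2,110,0,0.9],[0,2,160,0,0.9],[0,2,195,0,0.9],[0,2,204,0,0.9],[5,2,204,0,0.9],[10,2,204,0,0.9],[15,2,204,0,0.9],[20,2,204,0,0.9],[25,2,204,0,0.9],[30,2,204,0,0.9],[30,2,204,0,0.9]]])

```text
clock: 11.72
eef_pos: [432.1, -183.4, 15.2]
ee_rot: [[0.987, 0.161, 0.001], [0.161, -0.987, 0.0], [0.001, 0.0, -1.0]]
ft_force: [-2.4, -0.6, -0.2]
opening: 76.9
```

```bash
python3 - <<'E'
from h import *
d=shot('top','t4'); im=d['color'][90:310,200:410,::-1]; cv2.imwrite('pics/t4c.png',cv2.resize(im,None,fx=2.7,fy=2.7,interpolation=2)); crates(d,70,95)
s=bot.sense(); print(s['eef_pos'],s['ft_force'])
E
```

```text
ctr [499.7 187.6] sides [np.float64(89.6), np.float64(119.6)] yaw -4.9 corners [[461.0, 251.0], [550.0, 243.0], [539.0, 124.0], [449.0, 132.0]]
ctr [ 513.6 -168.4] sides [np.float64(119.8), np.float64(88.8)] yaw 9.7 corners [[547.0, -102.0], [567.0, -220.0], [480.0, -234.0], [460.0, -117.0]]
[ 432.05491893 -183.35933734   15.24631626] [-1.39940548  0.80878156 -0.44376347]
```

View pics/t4c.png

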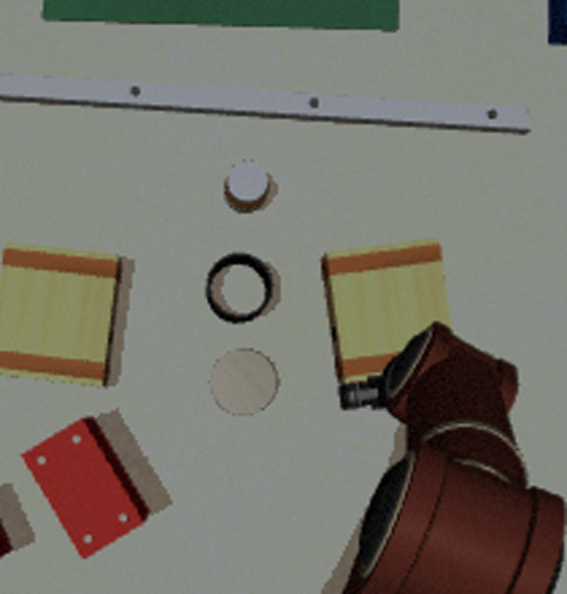

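The push has begun: the crate moved 12 mm ahead of the fingers, still at yaw 9.7. I'll now plan an arc that brings it square to the rail at -2.05°.

```bash
cat >> h.py <<'E'
def plan(c,yaw,yend,rot,total,n,L=82.9):
    s=bot.sense(); R=np.array(s['ee_rot']); p=np.array(s['eef_pos']); c=np.array(c,float); a0=np.degrees(np.arctan2(R[1,0],R[0,0]))
    h=lambda a: np.array([np.cos(np.radians(a)),np.sin(np.radians(a))])
    off=p[:2]-(c-L*h(yaw)); st=total/n
    for i in range(n):
        a=yaw+(yend-yaw)*min(1,(i+1)*st/rot); c=c+st*h((a+yaw+(yend-yaw)*min(1,i*st/rot))/2)
        w=c-L*h(a)+off-p[:2]; print((R[:2,:2].T@w).round(1).tolist(),np.radians(a0-(a0-yaw)-a+ (a0-yaw) -(a0-yaw)).round(3) if 0 else np.radians(yaw-a).round(3))
    print('end centre',c)
E
python3 - <<'E'
from h import *
plan((513.6,-168.4),9.5,-2.05,95,143,24)
E
```

```text
[6.0, -1.0] 0.013
[11.9, -2.0] 0.025
[17.9, -2.9] 0.038
[23.9, -3.7] 0.051
[29.9, -4.4] 0.063
[35.9, -5.1] 0.076
[42.0, -5.7] 0.089
[48.0, -6.2] 0.101
[54.0, -6.6] 0.114
[60.1, -7.0] 0.126
[66.1, -7.2] 0.139
[72.1, -7.4] 0.152
[78.2, -7.6] 0.164
[84.2, -7.6] 0.177
[90.3, -7.6] 0.19
[96.3, -7.4] 0.202
[102.2, -6.3] 0.202
[108.0, -5.1] 0.202
[113.9, -3.9] 0.202
[119.7, -2.8] 0.202
[125.5, -1.6] 0.202
[131.4, -0.4] 0.202
[137.2, 0.7] 0.202
[143.1, 1.9] 0.202
end centre [ 656.20883845 -163.95351929]
```

Call:
move_arm(steps=[[[6,-1,0,0.013,0.9],[12,-2,0,0.025,0.9],[18,-3,0,0.038,0.9],[24,-3.7,0,0.05,0.9],[30,-4.4,0,0.063,0.9],[36,-5,0,0.076,0.9],[42,-5.7,0,0.089,0.9],[48,-6.2,0,0.1,0.9],[54,-6.6,0,0.114,0.9],[60,-7,0,0.126,0.9],[66,-7.2,0,0.139,0.9],[72,-7.4,0,0.152,0.9]]])

```text
clock: 13.28
eef_pos: [501.6, -164.5, 15.3]
ee_rot: [[1.0, 0.008, -0.0], [0.008, -1.0, 0.0], [-0.0, -0.0, -1.0]]
ft_force: [-2.1, 0.4, -0.2]
opening: 76.8
```

```bash
python3 - <<'E'
from h import *
d=shot('top','t5'); crates(d,70,95)
s=bot.sense(); print(s['eef_pos'],s['ft_force'],np.degrees(np.arctan2(s['ee_rot'][1][0],s['ee_rot'][0][0])))
E
```

```text
ctr [499.8 187.6] sides [np.float64(89.2), np.float64(120.0)] yaw -4.6 corners [[461.0, 251.0], [550.0, 244.0], [539.0, 124.0], [450.0, 132.0]]
ctr [ 584.6 -161.1] sides [np.float64(117.6), np.float64(89.2)] yaw 1.6 corners [[627.0, -102.0], [631.0, -219.0], [542.0, -220.0], [538.0, -103.0]]
[ 503.00107152 -164.39816921   15.42369003] [-1.08459149 -0.77404866  0.19456022] 0.47630483870446483
```

Call:
move_arm(steps=[[[6,-0.7,0,0.01,0.9],[12,-1.3,0,0.02,0.9],[18,-1.9,0,0.03,0.9],[24,-2.5,0,0.04,0.9],[30,-3,0,0.045,0.9],[36,-2.8,0,0.045,0.9],[42,-2.5,0,0.045,0.9],[48,-2.2,0,0.045,0.9],[54,-2,0,0.045,0.9],[60,-1.7,0,0.045,0.9],[65,-1.5,0,0.045,0.9],[65,-1.5,0,0.045,0.9]]])

```text
clock: 14.82
eef_pos: [567.8, -162.7, 15.4]
ee_rot: [[0.999, -0.036, 0.003], [-0.036, -0.999, -0.001], [0.003, 0.0, -1.0]]
ft_force: [-0.2, 0.1, -0.3]
opening: 76.8
```

```bash
python3 - <<'E'
from h import *
d=shot('top','t6'); crates(d,70,95)
s=bot.sense(); print(s['eef_pos'],s['ft_force'],np.degrees(np.arctan2(s['ee_rot'][1][0],s['ee_rot'][0][0])))
E
```

```text
ctr [499.8 187.6] sides [np.float64(89.2), np.float64(120.0)] yaw -4.6 corners [[461.0, 251.0], [550.0, 244.0], [539.0, 124.0], [450.0, 132.0]]
ctr [ 652.5 -164.2] sides [np.float64(120.9), np.float64(86.9)] yaw 1.6 corners [[694.0, -103.0], [698.0, -224.0], [611.0, -225.0], [607.0, -105.0]]
[ 567.78942569 -162.67813724   15.46916758] [-0.71893972  0.03803671  0.50196749] -2.055884207360815
```

Call:
move_arm(steps=[[[1,0,0,0,0.9],[2,0,0,0,0.9],[3,0,0,0,0.9],[4,0,0,0,0.9],[5,0,0,0,0.9],[5,0,0,0,0.9]]])

```text
clock: 15.62
eef_pos: [571.5, -162.8, 15.2]
ee_rot: [[0.999, -0.036, 0.0], [-0.036, -0.999, -0.0], [0.0, 0.0, -1.0]]
ft_force: [-2.3, 0.2, 0.1]
opening: 77.0
```

Call:
move_arm(steps=[[[1,0,0,0,0.9],[2,0,0,0,0.9],[2,0,0,0,0.9]]])

```text
clock: 16.0
eef_pos: [573.6, -162.8, 15.2]
ee_rot: [[0.999, -0.036, 0.001], [-0.036, -0.999, -0.0], [0.001, 0.0, -1.0]]
ft_force: [-2.3, -0.6, -0.7]
opening: 76.9
```

```bash
python3 - <<'E'
from h import *
d=shot('scene','s7'); im=d['color'][170:340,200:400,::-1]; cv2.imwrite('pics/s7c.png',cv2.resize(im,None,fx=3.5,fy=3.5,interpolation=2))
E
```

```text
(no output)
```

View pics/s7c.png

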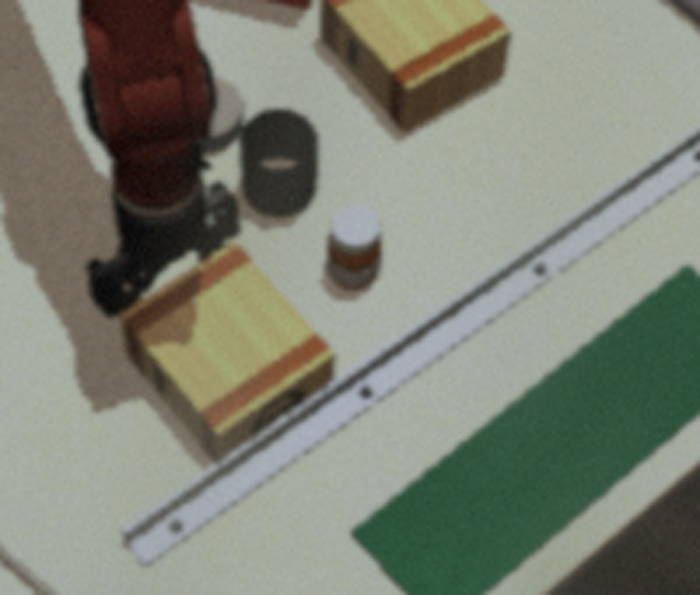

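The crate is all but touching the rail: its lower edge meets the dark face line near crop (240,450)–(330,390). There's no contact force yet, so I'll creep until it rises.

Call:
move_arm(steps=[[[1,0,0,0,0.9],[1.5,0,0,0,0.9],[1.5,0,0,0,0.9]]])

```text
clock: 16.42
eef_pos: [573.8, -162.8, 15.3]
ee_rot: [[0.999, -0.036, -0.002], [-0.036, -0.999, 0.001], [-0.002, -0.0, -1.0]]
ft_force: [-5.0, 0.8, 1.0]
opening: 76.8
```

Call:
move_arm(steps=[[[1,0,0,0,0.9],[1.5,0,0,0,0.9],[1.5,0,0,0,0.9]]])

```text
clock: 16.8
eef_pos: [573.6, -162.9, 15.0]
ee_rot: [[0.999, -0.036, -0.005], [-0.036, -0.999, 0.001], [-0.005, -0.001, -1.0]]
ft_force: [-7.6, -0.2, 2.9]
opening: 76.8
```

Call:
move_arm(steps=[[[1.5,0,0,0,0.9],[3,0,0,0,0.9],[3,0,0,0,0.9],[3,0,0,0,0.9]]])

```text
clock: 17.3
eef_pos: [573.3, -163.0, 14.3]
ee_rot: [[0.999, -0.037, -0.012], [-0.037, -0.999, 0.002], [-0.012, -0.002, -1.0]]
ft_force: [-11.9, 0.4, 3.3]
opening: 77.2
```

Call:
move_arm(steps=[[[-6,0,0,0,0.9],[-15,0,0,0,0.9],[-30,0,0,0,0.9],[-45,0,-20,0,0.9],[-60,0,-75,0,0.9],[-90,0,-130,0,0.9],[-120,0,-185,0,0.9],[-120,0,-200,0,0.9],[-120,0,-200,0,0.9]]])

```text
clock: 18.42
eef_pos: [461.1, -159.1, 217.4]
ee_rot: [[0.999, -0.036, 0.007], [-0.036, -0.999, -0.001], [0.007, 0.001, -1.0]]
ft_force: [-0.2, 0.0, -0.1]
opening: 76.8
```

```bash
python3 - <<'E'
from h import *
d=shot('top','t8'); crates(d,70,95); railfit(d)
im=d['color'][100:220,260:420,::-1]
a=cv2.resize(im,None,fx=5,fy=5,interpolation=2)
cv2.imwrite('pics/t8c.png',a)
d=shot('scene','s8'); cv2.imwrite('pics/s8c.png',cv2.resize(d['color'][150:340,190:420,::-1],None,fx=3.1,fy=3.1,interpolation=2))
E
```

```text
ctr [499.8 187.6] sides [np.float64(89.2), np.float64(120.0)] yaw -4.6 corners [[461.0, 251.0], [550.0, 244.0], [539.0, 124.0], [450.0, 132.0]]
ctr [ 656.4 -164.2] sides [np.float64(89.5), np.float64(120.0)] yaw -2.0 corners [[613.0, -103.0], [703.0, -106.0], [700.0, -226.0], [610.0, -222.0]]
rail face x=0.0488 y + 729.7 39 53 resid 2.07 yaw -2.79
```

View pics/t8c.png

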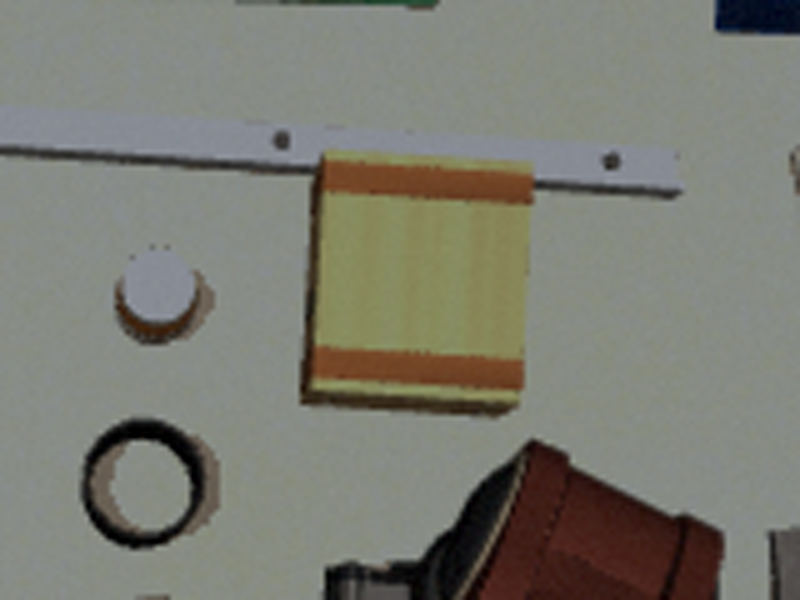

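View pics/s8c.png

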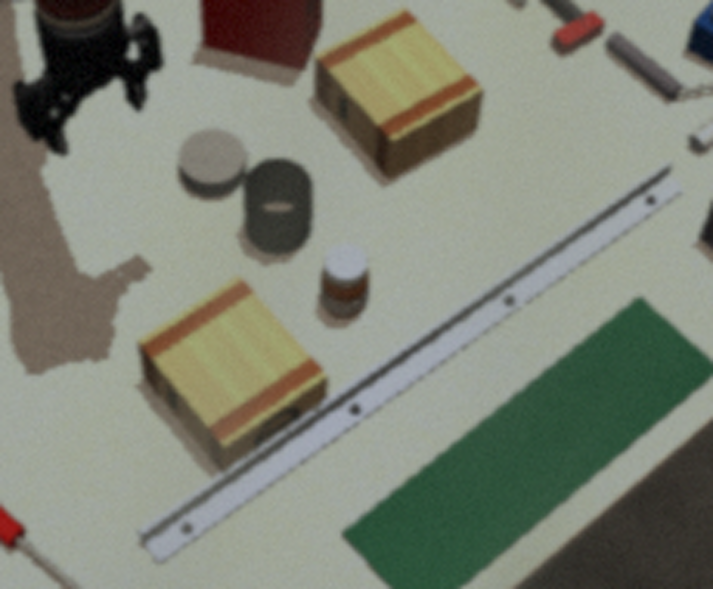

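The stamped crate sits square against the rail: crate yaw is -2.0° against -2.05° for the rail, and the gap is about 0 mm. The blank crate, jar, tube and tin are undisturbed and the gripper is clear, so I'm handing in.

```bash
python3 -c "
from station import bot
print(bot.sign_off())"
```

```text
the job is handed in; nothing more can be done
None
```

I tipped both crates towards the robot with the fingertips; the right-hand one carries the stamp. I then pushed that crate on its side up to the rail, turning it about 11° on the way so its underside met the rail square. The job was handed in at about 18.5 s.

**Stamped crate:** the last top-view check puts its yaw at -2.0°, against -2.05° for the rail. Its underside is at x ≈ 726.4 mm and the rail face at about 726.1 mm. The fingers stopped advancing and the force rose to about 12 N, which confirms contact.

**Blank crate:** it lies about 170 mm short of the rail, at yaw about -4.6°, unmoved since it was tipped.

**Other things on the bench:** I saw no movement of the jar, tube, tin, red look-alikes or the other items in view. I judged this from the pictures and did not measure it, and I did not look again at the items at the edges after the push.

**Checks that disagreed:**
- **Rail refit:** repeating the rail fit at the end gave -2.8°. The crate was covering part of the rail by then, so I relied on the clean first fit.
- **Crate yaw:** a mid-push reading of 1.6° was probably thrown off by the arm blocking the view.

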